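Stage the carton and the tin along the fence

ROBOT

A 6-joint arm with a two-finger parallel gripper is mounted at the origin on a cart in front of the work surface, level with it; the furniture and walls round the work are solid. World frame = base frame: x ahead of the robot, y to its left, z up, the work surface at z = 0. Lengths are in m, angles in degrees, forces in N, time in s.
With the tool pointing down it reaches from about 0.325 to 0.85 m from the base axis. Payload 4.4 kg.
Tool frame: the origin (TCP) lies at the very end of the fingers, on their centre line; the grasp point (between the pads) lies behind it (bot.tcp_to_grasp is the z of the grasp point in the tool frame, in m); z points along the fingers, y is the line along which they close (so a half turn about z gives the same grasp; the last joint's range is limited). The gripper opens to 94 mm and grips with 3 to 60 N. Pads are 16 mm wide; open, the fingers measure 119 mm over their backs; the gripper's body (75 mm by 177 mm) begins 78 mm behind the grasp point.
Start: joints at [-81.561, 11.837, 88.321, -0, 79.842, -8.623], TCP at [0.169, -0.55, 0.205] pointing down, gripper open.
Joint ranges: [-156.59, 156.59], [-49.26, 127.26], [12.9, 141.05], [-63.56, 243.56], [4.71, 150.69], [-161.64, 161.64]. Speed limits (degrees/s): [159.86, 159.86, 180, 180, 180, 180].

INTERFACE

Orientations are given as [roll, pitch, yaw] about the fixed x, y, z axes, in that order (R = Rz(yaw) Ry(pitch) Rx(roll)).
In Python, from station import get_obs, viewer, job, bot gives the robot as it stands.
- The arm moves only by the tool drive_tool, never from a script. Its argument "increments" is a list of rows, each an object with "xyz": the shift along the tool's x, y, z as a fraction of full scale, a list of three; "twist": the turn, a rotation vector about the tool's x, y, z as a fraction of full scale, a list of three. In form: [{"xyz": [dx, dy, dz], "twist": [rx, ry, rz]}, ...]. A call has exactly 10 rows; each row is the pose to reach, as a shift and turn from the pose commanded when the call began, along the tool's axes at that moment; what a row does not reach only later rows make up. Full scale, the value 1, is 0.5 m for a shift and 120 degrees for a turn. A row lasts 1/10 s, in which the tool goes at most 50 mm and 8.59 degrees, less where a joint would pass 70% of its speed; a pose out of reach is approached as far as the arm can. A call with a number of a shift or a turn outside -1 to 1 is refused whole. A call with a gripper value outside its range is refused whole. "claw" is the opening, from 0 (shut) to 1 (fully open), set as the call begins (left out, the last holds). The fingers move at their own pace and stop on an object; "newtons" is the grip in N (left out, the last holds). Time passes only in rows, so rows that repeat a pose let the fingers close, or fill a call up. It gives the time, the measured TCP pose, the force, the opening and the grip force at its end, in the units of the state.
- get_obs(): the state, without advancing time (a new reading comes with each control period).
- viewer.snapshot(name): name is "scene" or "top" or "wrist"; returns the picture (384x512x3 uint8, red, green, blue); there is no depth.
- viewer.camera_params(name): a dict with "K" (3x3 intrinsics, pixels), "R" (3x3) and "t" (3): a world point X has camera coordinates R X + t. Camera axes: x right, y down, z forward; pixel columns grow to the right and rows downward; lengths in m; the calibration is good to about 2 mm. A picture is of the moment at which its call begins: read the wrist's pose just before it. camera_params takes no time and is no camera call; for the wrist camera it gives the pose at the moment of the call.
- job.hand_in(): hands the job in; it is judged then, once.
The state is a dict: "time_s": time; "joint_pos": joint angles; "dq": joint speeds; "effort": joint torques, N m; "eef_pos": TCP position; "tool_rot": TCP orientation; "contact_force": force on the tool from outside, world axes, zero at the start; "moment": the same for the moment, N m; "opening": finger opening in m; "grasp_force": force on a finger pad.
Only numpy, scipy, OpenCV 4.12 (cv2) and the standard library are available. Lean on these libraries where they do the work, as an engineer would, in place of code of your own. Each camera call takes 0.05 s, during which the arm holds its last target. There are 200 camera calls.

TASK

Stage the consumables along the low L-shaped metal fence by pushing them over the worktop with the fingertips, without gripping or lifting them: push the carton fully into the inside corner, one long side flat against the long rail and its end against the short stop, and push the round tin up beside it so that it touches both the long rail and the carton. Leave the two crucibles and the vial where they stand.

Things in the scene. Friction and masses are not known exactly. Their poses are not given: they have to be found in the camera images.
- fence: low L-shaped aluminium fence, fixed; bars 14 mm thick, 18 mm high. Origin: the inside corner at worktop height. The long rail runs 350 mm from it along its own -y (inner face: plane x = 0, bar on the +x side); the short end stop runs 110 mm along its own -x (inner face: plane y = 0, bar on the +y side). Things go against the rail towards +x, against the stop towards +y; z is up
- carton: closed cardboard carton lying flat, 80 mm along its own x, 110 mm along its own y, 30 mm high, about 70 g, loose. Origin: centre of its underside; z is up. Its axes start within 0.4 rad of the fence's; seated in the corner its origin is at about (-40, -55, 0) mm in the fence's frame
- tin: round lidded aluminium tin standing upright, 64 mm diameter, 53 mm high, about 120 g, loose. Origin: centre of its underside; z is up. It starts farther from the end stop than the carton. Staged, its origin is at about (-32, -142, 0) mm in the fence's frame
- crucible: small open porcelain crucible, 41 mm diameter, 28 mm high, loose, a bystander; origin: centre of its underside. It stands on the robot's side of the work between carton and tin, or behind the rail in the vial's place
- crucible_far: small open porcelain crucible, 43 mm diameter, 28 mm high, loose, a bystander to the right of the tin; origin: centre of its underside
- vial: small capped vial, 24 mm diameter, 44 mm high, loose, a bystander behind the long rail or, changed over with the crucible, on the robot's side between carton and tin; origin: centre of its underside
Mind the look-alikes: they are no part of the job. Of the things that look like the tin, the larger one is meant.

How it is judged (in metres and radians):
At the end, for the whole second after the job is handed in: The carton lies flat in the inside corner, within about 4.5 mm of touching both the rail and the end stop and within 0.06 rad of parallel; the tin stands upright within about 5 mm of touching the rail and the carton's end; both are at rest on the worktop (x of carton in the frame of fence between -0.0445 and -0.036 m and y of carton in the frame of fence between -0.0595 and -0.051 m and angle between the y axis of carton and the y axis of fence, either way round below 0.06 rad and x of tin in the frame of fence between -0.037 and -0.027 m and y of tin in the frame of carton between -0.0925 and -0.08 m and height (world z) of each of carton, tin below 0.004 m and angle between each of carton, tin's own z axis and vertical below 0.06 rad and linear speed of each of carton, tin below 0.01 m/s).
It fails at once if the carton or the tin is lifted off the worktop (height (world z) of any of carton, tin above 0.012 m).
It fails at once if the carton or the tin is tipped (angle between any of carton, tin's own z axis and vertical above 0.3 rad).
It fails at once if the fingers straddle the tin to grip it (horizontal distance between the grasp point and tin below 0.018 m and height (world z) of the grasp point below 0.05 m).
It fails at once if the fingers straddle the carton to grip it (height (world z) of the grasp point below 0.036 m and x of the grasp point in the frame of carton between -0.03 and 0.03 m and y of the grasp point in the frame of carton between -0.045 and 0.045 m).
It fails at once if a crucible or the vial is displaced (distance of any of crucible, crucible_far, vial from where it was at the start of the episode above 0.02 m).
It also fails if it takes over 67 s, if anything falls off the work surface, if the arm or the gripper's body presses on something with over 40 N, if the wrist force passes 120 N, or if a joint passes its speed limit or range.

## Working session

There is one attempt and no reset: what is moved stays moved. The work goes in short steps, Python scripts to look and compute and a tool call to move; the robot and the scene stay as the last step left them, time stands still between calls to the robot, and variables do not carry over. Pictures are saved under pics/ and viewed, at most 10 in all, crops included, and the job is handed in when it is done.

Besides the shell and the picture viewer there is one more tool, called as name([rows], argument=value, ...), one row to a line, values as JSON. drive_tool: Moves the arm, as the interface text tells. Shift numbers are shares of 0.5 m and turn numbers shares of 120 degrees, none past 1 either way. Its arguments: {"type":"object","properties":{"increments":{"type":"array"},"claw":{"type":"number"},"newtons":{"type":"number"}},"required":["increments"]}

```bash
mkdir -p pics; python3 - <<'E'
from station import get_obs, viewer, job, bot
import cv2
o=get_obs();print(o['time_s'],o['eef_pos'],o['tool_rot'],o['opening'],bot.tcp_to_grasp)
for n in ("top","scene"):
    cv2.imwrite(f'pics/{n}0.png',cv2.cvtColor(viewer.snapshot(n),cv2.COLOR_RGB2BGR))
    print(n,viewer.camera_params(n))
E
```

```text
0.0 [ 0.16856872 -0.54889745  0.20430655] [-1.79873725e+02 -1.79621387e-02  1.70608421e+01] 0.09422257097364609 -0.0188
top {'K': array([[379.41853186,   0.        , 250.01266892],
       [  0.        , 379.41853186, 193.69308194],
       [  0.        ,   0.        ,   1.        ]]), 'R': array([[-0.10417851, -0.9945572 ,  0.00167571],
       [-0.97459655,  0.10175149, -0.19951994],
       [ 0.19826349, -0.02241883, -0.97989233]]), 't': array([-0.03932888,  0.52727696,  0.77172113])}
scene {'K': array([[451.37540275,   0.        , 257.35501888],
       [  0.        , 451.37540275, 191.16011332],
       [  0.        ,   0.        ,   1.        ]]), 'R': array([[-0.62124333, -0.78348691, -0.01431741],
       [-0.37806758,  0.31568147, -0.87029312],
       [ 0.68638301, -0.53525085, -0.49232601]]), 't': array([0.23265266, 0.24308014, 0.79957136])}
```

View pics/top0.png

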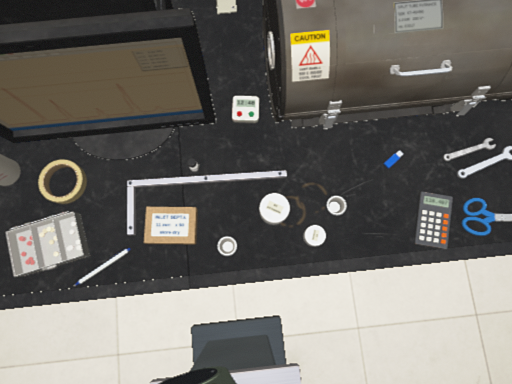

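View pics/scene0.png

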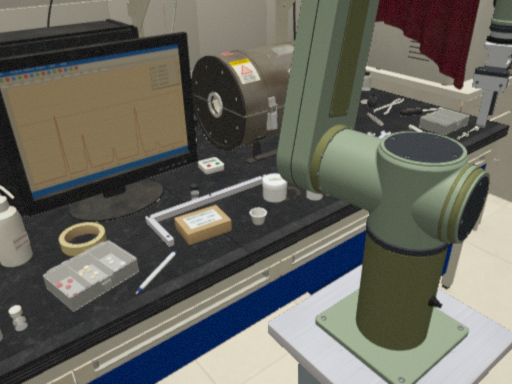

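Top view: the fence's inner corner is near (134,187), with the rail running to (287,176) and the stop to (131,233). The carton is at (170,225), a crucible at (227,246), the far crucible at (337,205) and the vial at (193,167). Two things could be the tin: the large lid at (274,208) and the small lid at (315,235). The large one fits the description. I'll confirm it in one enlarged crop.

```bash
cat > h.py <<'E'
import numpy as np, cv2
from station import get_obs, viewer, job, bot
def ray(name,uv,z,P=None):
    P=P or viewer.camera_params(name)
    K,R,t=P['K'],P['R'],P['t']
    c=-R.T@t
    uv=np.atleast_2d(uv).astype(float)
    d=(R.T@np.linalg.inv(K)@np.c_[uv,np.ones(len(uv))].T).T
    return (c+d*((z-c[2])/d[:,2])[:,None])[:,:2]
E
python3 - <<'E'
from h import *
im=cv2.imread('pics/top0.png')
c=im[150:270,110:360]
cv2.imwrite('pics/c0.png',cv2.resize(c,None,fx=3.2,fy=3.2,interpolation=cv2.INTER_CUBIC))
E
```

```text
(no output)
```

View pics/c0.png

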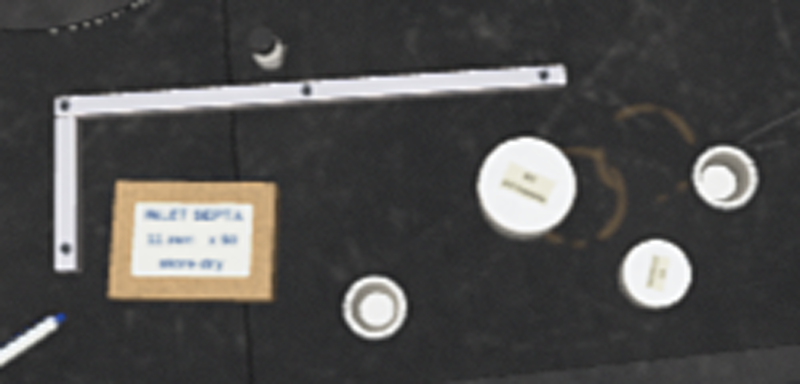

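The crop confirms it: the tin is the large lid at crop (527,186), about 98 px across, against about 70 px for the small one at (656,272). The carton's top corners are at crop (117,181), (276,183), (272,300) and (108,298).

```bash
python3 - <<'E'
from h import *
np.set_printoptions(precision=4,suppress=True)
P=viewer.camera_params('top'); print('cam',-P['R'].T@P['t'])
f=lambda pts,z: ray('top',np.array(pts)/3.2+[110,150],z,P)
F=f([(55,98),(565,66),(565,84),(76,116),(76,270),(55,270)],.018);print('fence',F)
ax=F[3]-F[2];print('yaw rail',np.degrees(np.arctan2(-ax[0],ax[1])),np.linalg.norm(ax),np.linalg.norm(F[0]-F[1]))
C=f([(117,181),(276,183),(272,300),(108,298)],.030);print('carton',C,C.mean(0))
print([np.linalg.norm(C[i]-C[i-1]) for i in range(4)])
yaw=lambda d:np.degrees(np.arctan2(-d[0],d[1]))
print('cart yaw',yaw(C[0]-C[1]),yaw(C[3]-C[2]))
print('tin',f([(527,186),(479,186),(575,186)],.053))
print('cruc',f([(375,307),(343,307),(407,307),(724,177)],.028))
print('vial',f([(266,40)],.044),'small',f([(656,272)],.04))
E
```

```text
cam [ 0.3568 -0.0755  0.8615]
fence [[ 0.5869  0.181 ]
 [ 0.5725 -0.1839]
 [ 0.5593 -0.1823]
 [ 0.5721  0.1667]
 [ 0.4626  0.1714]
 [ 0.4641  0.1859]]
yaw rail -2.1047156178629 0.3491978314541828 0.3652103348854672
carton [[0.5199 0.137 ]
 [0.507  0.0274]
 [0.4268 0.0362]
 [0.4398 0.1471]] [0.4734 0.0869]
[np.float64(0.0807138638048845), np.float64(0.11033008299886891), np.float64(0.08066100722441864), np.float64(0.11162220009733177)]
cart yaw -6.69390531886287 -6.667447566102464
tin [[ 0.4832 -0.1436]
 [ 0.4866 -0.1114]
 [ 0.4799 -0.1758]]
cruc [[ 0.415  -0.0329]
 [ 0.4172 -0.0112]
 [ 0.4127 -0.0546]
 [ 0.4792 -0.2829]]
vial [[0.6062 0.0249]] small [[ 0.4177 -0.2245]]
```

```bash
cat >> h.py <<'E'
C0=np.array([.572,.167]); FY=-2.2
def fw(x,y):
    a=np.radians(FY);c,s=np.cos(a),np.sin(a)
    return C0+np.array([[c,-s],[s,c]])@[x,y]
def go(fx,fy,z,fyaw):
    "increment from measured pose to fence-frame xy, world z, yaw relative to fence"
    from scipy.spatial.transform import Rotation as Ro
    o=get_obs(); R0=Ro.from_euler('xyz',o['tool_rot'],degrees=True)
    T=np.r_[fw(fx,fy),z]; R1=Ro.from_euler('xyz',[180,0,FY+fyaw],degrees=True)
    print('t',round(o['time_s'],2),'at',np.round(o['eef_pos'],4),'to',np.round(T,4))
    print('xyz',np.round(R0.inv().apply(T-o['eef_pos'])/.5,4),'twist',np.round((R0.inv()*R1).as_rotvec(degrees=True)/120,4))
E
python3 -c "
from h import *
go(-.162,-.084,.20,0)"
```

```text
t 0.1 at [ 0.1686 -0.549   0.2044] to [0.4069 0.0893 0.2   ]
xyz [ 0.8302 -1.0804  0.0112] twist [-0.001   0.      0.1605]
```

drive_tool([
  {"xyz":[0.06,-0.08,0],"twist":[0,0,0.02]},
  {"xyz":[0.12,-0.16,0],"twist":[0,0,0.04]},
  {"xyz":[0.18,-0.24,0],"twist":[0,0,0.06]},
  {"xyz":[0.24,-0.32,0],"twist":[0,0,0.08]},
  {"xyz":[0.3,-0.4,0],"twist":[0,0,0.1]},
  {"xyz":[0.37,-0.48,0],"twist":[0,0,0.12]},
  {"xyz":[0.43,-0.56,0],"twist":[0,0,0.14]},
  {"xyz":[0.49,-0.64,0],"twist":[0,0,0.16]},
  {"xyz":[0.55,-0.72,0],"twist":[0,0,0.16]},
  {"xyz":[0.6,-0.78,0],"twist":[0,0,0.16]},
], claw=0.64)

```text
time_s: 1.1
eef_pos: [0.3409, -0.0864, 0.2053]
tool_rot: [-180.0, -0.0, -2.1]
contact_force: [1.3, -0.4, 0.4]
opening: 0.0601
grasp_force: 0.0
```

```bash
python3 -c "
from h import *
go(-.162,-.084,.15,0)"
```

```text
t 1.1 at [ 0.3409 -0.0864  0.2053] to [0.4069 0.0893 0.15  ]
xyz [ 0.1189 -0.356   0.1106] twist [-0.0001 -0.0002  0.0007]
```

drive_tool([
  {"xyz":[0.02,-0.06,0],"twist":[0,0,0]},
  {"xyz":[0.04,-0.13,0],"twist":[0,0,0]},
  {"xyz":[0.065,-0.2,0.02],"twist":[0,0,0]},
  {"xyz":[0.09,-0.27,0.04],"twist":[0,0,0]},
  {"xyz":[0.11,-0.33,0.07],"twist":[0,0,0]},
  {"xyz":[0.119,-0.356,0.12],"twist":[0,0,0]},
  {"xyz":[0.119,-0.356,0.2],"twist":[0,0,0]},
  {"xyz":[0.119,-0.356,0.28],"twist":[0,0,0]},
  {"xyz":[0.119,-0.356,0.34],"twist":[0,0,0]},
  {"xyz":[0.119,-0.356,0.34],"twist":[0,0,0]},
])

```text
time_s: 2.1
eef_pos: [0.4019, 0.0869, 0.0313]
tool_rot: [180.0, 0.6, -2.1]
contact_force: [-0.5, 0.6, -0.0]
opening: 0.0602
grasp_force: 0.0
```

```bash
python3 - <<'E'
from h import *
cv2.imwrite('pics/t1.png',cv2.resize(cv2.cvtColor(viewer.snapshot('top'),cv2.COLOR_RGB2BGR)[150:270,110:360],None,fx=3.2,fy=3.2))
go(-.09,-.084,.010,0)
E
```

```text
t 2.15 at [0.4045 0.0869 0.0337] to [0.4788 0.0865 0.01  ]
xyz [ 0.1489 -0.0048  0.0464] twist [0.0001 0.003  0.0006]
```

View pics/t1.png

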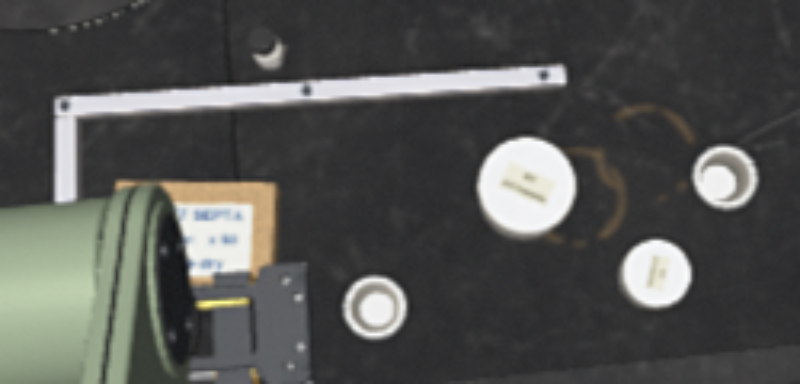

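The arm hides the carton's lower-left part, but nothing has shifted. The fingers are on the robot's side of the carton. I'll lower them and start pushing.

drive_tool([
  {"xyz":[0,-0.004,0.016],"twist":[0,0,0]},
  {"xyz":[0,-0.004,0.032],"twist":[0,0,0]},
  {"xyz":[0,-0.004,0.046],"twist":[0,0,0]},
  {"xyz":[0.01,-0.004,0.046],"twist":[0,0,0]},
  {"xyz":[0.02,-0.004,0.046],"twist":[0,0,0]},
  {"xyz":[0.03,-0.004,0.046],"twist":[0,0,0]},
  {"xyz":[0.04,-0.004,0.046],"twist":[0,0,0]},
  {"xyz":[0.05,-0.004,0.046],"twist":[0,0,0]},
  {"xyz":[0.06,-0.004,0.046],"twist":[0,0,0]},
  {"xyz":[0.07,-0.004,0.046],"twist":[0,0,0]},
])

```text
time_s: 3.15
eef_pos: [0.4426, 0.0875, 0.0125]
tool_rot: [-180.0, 0.0, -2.1]
contact_force: [-1.0, 0.1, 1.1]
opening: 0.0597
grasp_force: 0.4
```

```bash
python3 -c "
from h import *
go(-.095,-.084,.010,0);print(get_obs()['contact_force'])"
```

```text
t 3.15 at [0.4426 0.0875 0.0125] to [0.4738 0.0867 0.01  ]
xyz [ 0.0626 -0.0007  0.0049] twist [-0.      0.0001  0.0005]
[-0.95318287  0.09882747  1.13136473]
```

drive_tool([
  {"xyz":[0.008,0,0.004],"twist":[0,0,0]},
  {"xyz":[0.016,0,0.004],"twist":[0,0,0]},
  {"xyz":[0.024,0,0.004],"twist":[0,0,0]},
  {"xyz":[0.032,0,0.004],"twist":[0,0,0]},
  {"xyz":[0.04,0,0.004],"twist":[0,0,0]},
  {"xyz":[0.047,0,0.004],"twist":[0,0,0]},
  {"xyz":[0.053,0,0.004],"twist":[0,0,0]},
  {"xyz":[0.058,0,0.004],"twist":[0,0,0]},
  {"xyz":[0.062,0,0.004],"twist":[0,0,0]},
  {"xyz":[0.062,0,0.004],"twist":[0,0,0]},
])

```text
time_s: 4.15
eef_pos: [0.4737, 0.0863, 0.0106]
tool_rot: [-180.0, -0.0, -2.1]
contact_force: [-0.2, 0.0, 0.1]
opening: 0.0604
grasp_force: 0.0
```

drive_tool([
  {"xyz":[0.002,0,0],"twist":[0,0,0]},
  {"xyz":[0.004,0,0],"twist":[0,0,0]},
  {"xyz":[0.006,0,0],"twist":[0,0,0]},
  {"xyz":[0.008,0,0],"twist":[0,0,0]},
  {"xyz":[0.01,0,0],"twist":[0,0,0]},
  {"xyz":[0.011,0,0],"twist":[0,0,0]},
  {"xyz":[0.012,0,0],"twist":[0,0,0]},
  {"xyz":[0.013,0,0],"twist":[0,0,0]},
  {"xyz":[0.014,0,0],"twist":[0,0,0]},
  {"xyz":[0.014,0,0],"twist":[0,0,0]},
])

```text
time_s: 5.15
eef_pos: [0.4798, 0.0861, 0.0104]
tool_rot: [-180.0, 0.1, -2.1]
contact_force: [-2.2, 0.5, 2.5]
opening: 0.0604
grasp_force: 1.0
```

```bash
python3 -c "
from h import *
go(-.088,-.084,.010,0);print(get_obs()['contact_force'],get_obs()['grasp_force'])"
```

```text
t 5.15 at [0.4798 0.0861 0.0104] to [0.4808 0.0864 0.01  ]
xyz [ 0.0021 -0.0007  0.0008] twist [0.     0.0004 0.0005]
[-2.15688312  0.49824229  2.51284537] 1.0204330645501614
```

drive_tool([
  {"xyz":[0.001,0,0],"twist":[0,0,0]},
  {"xyz":[0.002,0,0],"twist":[0,0,0]},
  {"xyz":[0.003,0,0],"twist":[0,0,0]},
  {"xyz":[0.004,0,0],"twist":[0,0,0]},
  {"xyz":[0.005,0,0],"twist":[0,0,0]},
  {"xyz":[0.006,0,0],"twist":[0,0,0]},
  {"xyz":[0.006,0,0],"twist":[0,0,0]},
  {"xyz":[0.006,0,0],"twist":[0,0,0]},
  {"xyz":[0.006,0,0],"twist":[0,0,0]},
  {"xyz":[0.006,0,0],"twist":[0,0,0]},
])

```text
time_s: 6.15
eef_pos: [0.4797, 0.0861, 0.0097]
tool_rot: [180.0, 0.4, -2.1]
contact_force: [-8.8, 0.2, 6.7]
opening: 0.0601
grasp_force: 4.3
```

drive_tool([
  {"xyz":[-0.01,0,-0.003],"twist":[0,0,0]},
  {"xyz":[-0.03,0,-0.003],"twist":[0,0,0]},
  {"xyz":[-0.04,0,-0.03],"twist":[0,0,0]},
  {"xyz":[-0.04,0,-0.1],"twist":[0,0,0]},
  {"xyz":[-0.04,0,-0.17],"twist":[0,0,-0.05]},
  {"xyz":[-0.04,0.02,-0.2],"twist":[0,0,-0.12]},
  {"xyz":[-0.02,0.06,-0.2],"twist":[0,0,-0.19]},
  {"xyz":[0,0.1,-0.2],"twist":[0,0,-0.26]},
  {"xyz":[0.03,0.14,-0.2],"twist":[0,0,-0.33]},
  {"xyz":[0.06,0.17,-0.2],"twist":[0,0,-0.4]},
], claw=0.32)

```text
time_s: 7.15
eef_pos: [0.5109, -0.0012, 0.1109]
tool_rot: [179.9, -0.1, 46.2]
contact_force: [0.4, -0.2, 0.5]
opening: 0.0299
grasp_force: 0.0
```

```bash
python3 -c "
from h import *
go(-.041,-.166,.010,90)"
```

```text
t 7.15 at [ 0.5109 -0.0012  0.1109] to [0.5247 0.0027 0.01  ]
xyz [0.0245 0.014  0.2019] twist [ 1.200e-03 -2.000e-04 -3.468e-01]
```

drive_tool([
  {"xyz":[0.012,0.007,0],"twist":[0,0,-0.07]},
  {"xyz":[0.024,0.014,0],"twist":[0,0,-0.14]},
  {"xyz":[0.024,0.014,0],"twist":[0,0,-0.21]},
  {"xyz":[0.024,0.014,0.02],"twist":[0,0,-0.28]},
  {"xyz":[0.024,0.014,0.05],"twist":[0,0,-0.347]},
  {"xyz":[0.024,0.014,0.09],"twist":[0,0,-0.347]},
  {"xyz":[0.024,0.014,0.13],"twist":[0,0,-0.347]},
  {"xyz":[0.024,0.014,0.17],"twist":[0,0,-0.347]},
  {"xyz":[0.024,0.014,0.2],"twist":[0,0,-0.347]},
  {"xyz":[0.024,0.014,0.2],"twist":[0,0,-0.347]},
])

```text
time_s: 8.15
eef_pos: [0.5213, 0.0039, 0.0084]
tool_rot: [-179.8, -0.0, 87.5]
contact_force: [-0.5, -0.3, 0.4]
opening: 0.0298
grasp_force: 0.0
```

```bash
python3 - <<'E'
from h import *
cv2.imwrite('pics/t2.png',cv2.resize(cv2.cvtColor(viewer.snapshot('top'),cv2.COLOR_RGB2BGR)[150:270,110:360],None,fx=3.2,fy=3.2))
go(-.041,-.118,.010,90)
E
```

```text
t 8.2 at [0.5225 0.0038 0.0097] to [0.5265 0.0507 0.01  ]
xyz [ 0.094   0.0038 -0.0005] twist [-0.0006 -0.0001 -0.0025]
```

View pics/t2.png

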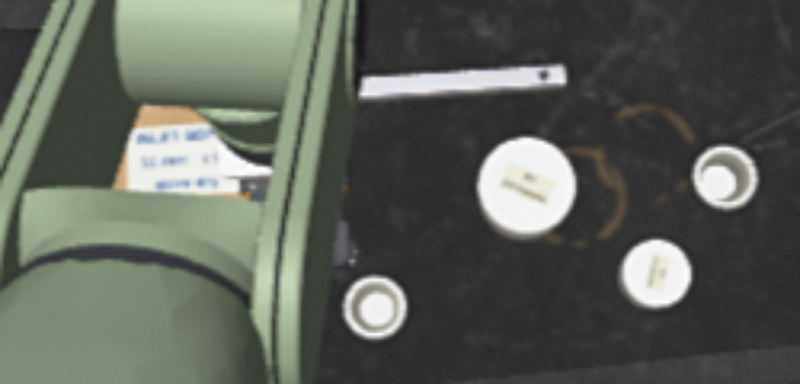

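The carton now lies along the rail, partly hidden by the arm, and the other things are unmoved. Next I push its end towards the stop.

drive_tool([
  {"xyz":[0.01,0.002,0],"twist":[0,0,0]},
  {"xyz":[0.02,0.002,0],"twist":[0,0,0]},
  {"xyz":[0.03,0.002,0],"twist":[0,0,0]},
  {"xyz":[0.04,0.002,0],"twist":[0,0,0]},
  {"xyz":[0.05,0.002,0],"twist":[0,0,0]},
  {"xyz":[0.058,0.002,0],"twist":[0,0,0]},
  {"xyz":[0.066,0.002,0],"twist":[0,0,0]},
  {"xyz":[0.074,0.002,0],"twist":[0,0,0]},
  {"xyz":[0.08,0.002,0],"twist":[0,0,0]},
  {"xyz":[0.084,0.002,0],"twist":[0,0,0]},
])

```text
time_s: 9.2
eef_pos: [0.5263, 0.0458, 0.0104]
tool_rot: [180.0, 0.0, 87.5]
contact_force: [-0.3, -1.0, -0.4]
opening: 0.0301
grasp_force: 0.5
```

drive_tool([
  {"xyz":[0.002,0,0],"twist":[0,0,0]},
  {"xyz":[0.004,0,0],"twist":[0,0,0]},
  {"xyz":[0.006,0,0],"twist":[0,0,0]},
  {"xyz":[0.008,0,0],"twist":[0,0,0]},
  {"xyz":[0.01,0,0],"twist":[0,0,0]},
  {"xyz":[0.011,0,0],"twist":[0,0,0]},
  {"xyz":[0.012,0,0],"twist":[0,0,0]},
  {"xyz":[0.012,0,0],"twist":[0,0,0]},
  {"xyz":[0.012,0,0],"twist":[0,0,0]},
  {"xyz":[0.012,0,0],"twist":[0,0,0]},
])

```text
time_s: 10.2
eef_pos: [0.5268, 0.0504, 0.0106]
tool_rot: [180.0, 0.1, 87.5]
contact_force: [0.9, -5.6, -0.1]
opening: 0.0303
grasp_force: 2.6
```

```bash
python3 -c "
from h import *
go(-.041,-.118,.010,90)"
```

```text
t 10.2 at [0.5268 0.0504 0.0106] to [0.5265 0.0507 0.01  ]
xyz [ 0.0005 -0.0007  0.0011] twist [ 0.0003  0.0009 -0.0022]
```

drive_tool([
  {"xyz":[-0.015,0,0],"twist":[0,0,0]},
  {"xyz":[-0.035,0,-0.02],"twist":[0,0,0]},
  {"xyz":[-0.05,0,-0.08],"twist":[0,0,0]},
  {"xyz":[-0.07,0,-0.16],"twist":[0,0,0.02]},
  {"xyz":[-0.12,0,-0.2],"twist":[0,0,0.04]},
  {"xyz":[-0.18,0,-0.2],"twist":[0,0,0.06]},
  {"xyz":[-0.25,-0.02,-0.2],"twist":[0,0,0.08]},
  {"xyz":[-0.32,-0.05,-0.2],"twist":[0,0,0.1]},
  {"xyz":[-0.39,-0.08,-0.2],"twist":[0,0,0.12]},
  {"xyz":[-0.45,-0.1,-0.2],"twist":[0,0,0.12]},
], claw=0.26)

```text
time_s: 11.2
eef_pos: [0.4656, -0.1726, 0.1111]
tool_rot: [180.0, -0.0, 73.0]
contact_force: [1.2, 0.6, -0.2]
opening: 0.0246
grasp_force: 0.0
```

```bash
python3 - <<'E'
from h import *
cv2.imwrite('pics/t3.png',cv2.resize(cv2.cvtColor(viewer.snapshot('top'),cv2.COLOR_RGB2BGR)[150:270,110:360],None,fx=3.2,fy=3.2,interpolation=cv2.INTER_CUBIC))
go(-.092,-.370,.10,75.3)
E
```

```text
t 11.25 at [ 0.4647 -0.1765  0.1113] to [ 0.4659 -0.1992  0.1   ]
xyz [-0.0426  0.0155  0.0227] twist [ 0.0004  0.0014 -0.0017]
```

View pics/t3.png

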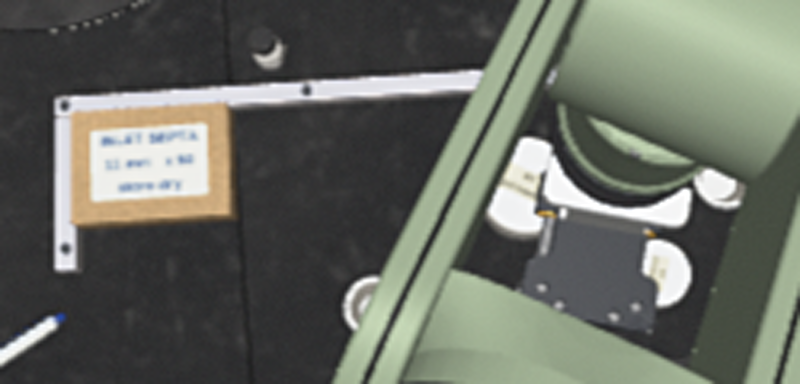

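The carton sits in the corner: its rail edge, crop (76,112) to (228,104), runs parallel to the rail and its left end is on the stop. Now I lower the fingers behind the tin.

drive_tool([
  {"xyz":[-0.021,0.008,0],"twist":[0,0,0]},
  {"xyz":[-0.043,0.016,0],"twist":[0,0,0]},
  {"xyz":[-0.043,0.016,0.02],"twist":[0,0,0]},
  {"xyz":[-0.043,0.016,0.05],"twist":[0,0,0]},
  {"xyz":[-0.043,0.016,0.09],"twist":[0,0,0]},
  {"xyz":[-0.043,0.016,0.13],"twist":[0,0,0]},
  {"xyz":[-0.043,0.016,0.17],"twist":[0,0,0]},
  {"xyz":[-0.043,0.016,0.2],"twist":[0,0,0]},
  {"xyz":[-0.043,0.016,0.2],"twist":[0,0,0]},
  {"xyz":[-0.043,0.016,0.2],"twist":[0,0,0]},
])

```text
time_s: 12.25
eef_pos: [0.468, -0.193, 0.0099]
tool_rot: [-179.9, -0.0, 73.2]
contact_force: [-0.1, -0.7, -0.6]
opening: 0.0245
grasp_force: 0.0
```

```bash
python3 - <<'E'
from h import *
# finger front corner +-12, depth: sqrt(32^2-12^2)=29.7 ; +8 half width
d=np.array([np.sin(np.radians(14.7)),np.cos(np.radians(14.7))])
p=np.array([-.032,-.142])-.0377*d; q=np.array([-.0768,-.3138])-.0377*d
print('contact start',q,'end',p)
go(*p,.010,75.3); go(*q,.010,75.3)
E
```

```text
contact start [-0.08636667 -0.35026599] end [-0.04156667 -0.17846599]
t 12.25 at [ 0.468  -0.193   0.0099] to [ 0.5236 -0.0097  0.01  ]
xyz [3.83e-01 3.00e-04 1.00e-04] twist [-0.0006 -0.0003  0.0006]
t 12.25 at [ 0.468  -0.193   0.0099] to [ 0.4723 -0.1797  0.01  ]
xyz [ 0.0279  0.0004 -0.0002] twist [-0.0006 -0.0003  0.0006]
```

drive_tool([
  {"xyz":[0.01,0,0],"twist":[0,0,0]},
  {"xyz":[0.02,0,0],"twist":[0,0,0]},
  {"xyz":[0.028,0,0],"twist":[0,0,0]},
  {"xyz":[0.036,0,0],"twist":[0,0,0]},
  {"xyz":[0.044,0,0],"twist":[0,0,0]},
  {"xyz":[0.052,0,0],"twist":[0,0,0]},
  {"xyz":[0.06,0,0],"twist":[0,0,0]},
  {"xyz":[0.07,0,0],"twist":[0,0,0]},
  {"xyz":[0.08,0,0],"twist":[0,0,0]},
  {"xyz":[0.09,0,0],"twist":[0,0,0]},
])

```text
time_s: 13.25
eef_pos: [0.4813, -0.1505, 0.0104]
tool_rot: [-180.0, -0.0, 73.1]
contact_force: [-0.5, -1.0, 0.5]
opening: 0.0245
grasp_force: 0.5
```

drive_tool([
  {"xyz":[0.01,0,0],"twist":[0,0,0]},
  {"xyz":[0.02,0,0],"twist":[0,0,0]},
  {"xyz":[0.03,0,0],"twist":[0,0,0]},
  {"xyz":[0.04,0,0],"twist":[0,0,0]},
  {"xyz":[0.05,0,0],"twist":[0,0,0]},
  {"xyz":[0.06,0,0],"twist":[0,0,0]},
  {"xyz":[0.07,0,0],"twist":[0,0,0]},
  {"xyz":[0.08,0,0],"twist":[0,0,0]},
  {"xyz":[0.09,0,0],"twist":[0,0,0]},
  {"xyz":[0.1,0,0],"twist":[0,0,0]},
])

```text
time_s: 14.25
eef_pos: [0.4958, -0.1026, 0.0104]
tool_rot: [-180.0, -0.0, 73.1]
contact_force: [-0.6, -0.2, 1.0]
opening: 0.0247
grasp_force: 0.4
```

drive_tool([
  {"xyz":[0.01,0,0],"twist":[0,0,0]},
  {"xyz":[0.02,0,0],"twist":[0,0,0]},
  {"xyz":[0.03,0,0],"twist":[0,0,0]},
  {"xyz":[0.04,0,0],"twist":[0,0,0]},
  {"xyz":[0.05,0,0],"twist":[0,0,0]},
  {"xyz":[0.06,0,0],"twist":[0,0,0]},
  {"xyz":[0.07,0,0],"twist":[0,0,0]},
  {"xyz":[0.08,0,0],"twist":[0,0,0]},
  {"xyz":[0.09,0,0],"twist":[0,0,0]},
  {"xyz":[0.1,0,0],"twist":[0,0,0]},
])

```text
time_s: 15.25
eef_pos: [0.5103, -0.0548, 0.0104]
tool_rot: [-180.0, -0.0, 73.1]
contact_force: [-0.4, -0.6, 0.2]
opening: 0.0248
grasp_force: 0.4
```

```bash
python3 - <<'E'
from h import *
cv2.imwrite('pics/t4.png',cv2.resize(cv2.cvtColor(viewer.snapshot('top'),cv2.COLOR_RGB2BGR)[150:270,110:360],None,fx=3.2,fy=3.2,interpolation=cv2.INTER_CUBIC))
go(-.0416,-.1785,.010,75.3)
E
```

```text
t 15.3 at [ 0.5105 -0.0541  0.0104] to [ 0.5236 -0.0098  0.01  ]
xyz [ 0.0925 -0.0008  0.0009] twist [-0.     -0.0003  0.0001]
```

View pics/t4.png

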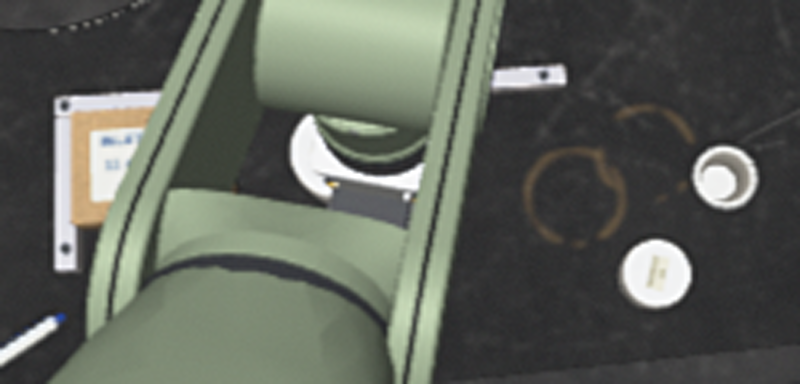

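The tin is tracking in the finger cradle, with its left edge near crop (290,155). I'll push the rest of the way.

drive_tool([
  {"xyz":[0.01,0,0],"twist":[0,0,0]},
  {"xyz":[0.02,0,0],"twist":[0,0,0]},
  {"xyz":[0.03,0,0],"twist":[0,0,0]},
  {"xyz":[0.04,0,0],"twist":[0,0,0]},
  {"xyz":[0.05,0,0],"twist":[0,0,0]},
  {"xyz":[0.058,0,0],"twist":[0,0,0]},
  {"xyz":[0.066,0,0],"twist":[0,0,0]},
  {"xyz":[0.073,0,0],"twist":[0,0,0]},
  {"xyz":[0.08,0,0],"twist":[0,0,0]},
  {"xyz":[0.083,0,0],"twist":[0,0,0]},
])

```text
time_s: 16.3
eef_pos: [0.5224, -0.0152, 0.0105]
tool_rot: [180.0, -0.0, 73.1]
contact_force: [0.1, -0.5, 0.1]
opening: 0.0245
grasp_force: 0.2
```

drive_tool([
  {"xyz":[0.002,0,0],"twist":[0,0,0]},
  {"xyz":[0.004,0,0],"twist":[0,0,0]},
  {"xyz":[0.006,0,0],"twist":[0,0,0]},
  {"xyz":[0.008,0,0],"twist":[0,0,0]},
  {"xyz":[0.01,0,0],"twist":[0,0,0]},
  {"xyz":[0.012,0,0],"twist":[0,0,0]},
  {"xyz":[0.012,0,0],"twist":[0,0,0]},
  {"xyz":[0.012,0,0],"twist":[0,0,0]},
  {"xyz":[0.012,0,0],"twist":[0,0,0]},
  {"xyz":[0.012,0,0],"twist":[0,0,0]},
])

```text
time_s: 17.3
eef_pos: [0.5241, -0.0097, 0.0104]
tool_rot: [-180.0, -0.0, 73.1]
contact_force: [-0.2, 0.8, 0.4]
opening: 0.0243
grasp_force: 0.0
```

```bash
python3 - <<'E'
from h import *
go(-.0416,-.1785,.010,75.3)
E
```

```text
t 17.3 at [ 0.5241 -0.0097  0.0104] to [ 0.5236 -0.0098  0.01  ]
xyz [-0.0004 -0.0009  0.0009] twist [-0. -0.  0.]
```

drive_tool([
  {"xyz":[0.001,0,0],"twist":[0,0,0]},
  {"xyz":[0.002,0,0],"twist":[0,0,0]},
  {"xyz":[0.003,0,0],"twist":[0,0,0]},
  {"xyz":[0.004,0,0],"twist":[0,0,0]},
  {"xyz":[0.005,0,0],"twist":[0,0,0]},
  {"xyz":[0.006,0,0],"twist":[0,0,0]},
  {"xyz":[0.007,0,0],"twist":[0,0,0]},
  {"xyz":[0.008,0,0],"twist":[0,0,0]},
  {"xyz":[0.008,0,0],"twist":[0,0,0]},
  {"xyz":[0.008,0,0],"twist":[0,0,0]},
])

```text
time_s: 18.3
eef_pos: [0.5252, -0.0079, 0.0107]
tool_rot: [180.0, 0.2, 73.2]
contact_force: [-3.3, -7.7, 2.6]
opening: 0.0242
grasp_force: 3.5
```

drive_tool([
  {"xyz":[-0.01,0,0],"twist":[0,0,0]},
  {"xyz":[-0.03,0,0],"twist":[0,0,0]},
  {"xyz":[-0.06,0,-0.02],"twist":[0,0,0]},
  {"xyz":[-0.08,0,-0.08],"twist":[0,0,0]},
  {"xyz":[-0.12,0,-0.15],"twist":[0,0,0]},
  {"xyz":[-0.19,0,-0.22],"twist":[0,0,0]},
  {"xyz":[-0.27,0,-0.26],"twist":[0,0,0]},
  {"xyz":[-0.36,0,-0.28],"twist":[0,0,0]},
  {"xyz":[-0.45,0,-0.28],"twist":[0,0,0]},
  {"xyz":[-0.54,0,-0.28],"twist":[0,0,0]},
])

```text
time_s: 19.3
eef_pos: [0.446, -0.2667, 0.1522]
tool_rot: [179.8, 0.0, 73.1]
contact_force: [-0.1, 0.2, 0.1]
opening: 0.0246
grasp_force: 0.0
```

```bash
python3 - <<'E'
from h import *
cv2.imwrite('pics/t5.png',cv2.resize(cv2.cvtColor(viewer.snapshot('top'),cv2.COLOR_RGB2BGR)[155:255,120:245],None,fx=6,fy=6,interpolation=cv2.INTER_CUBIC))
E
```

```text
(no output)
```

View pics/t5.png

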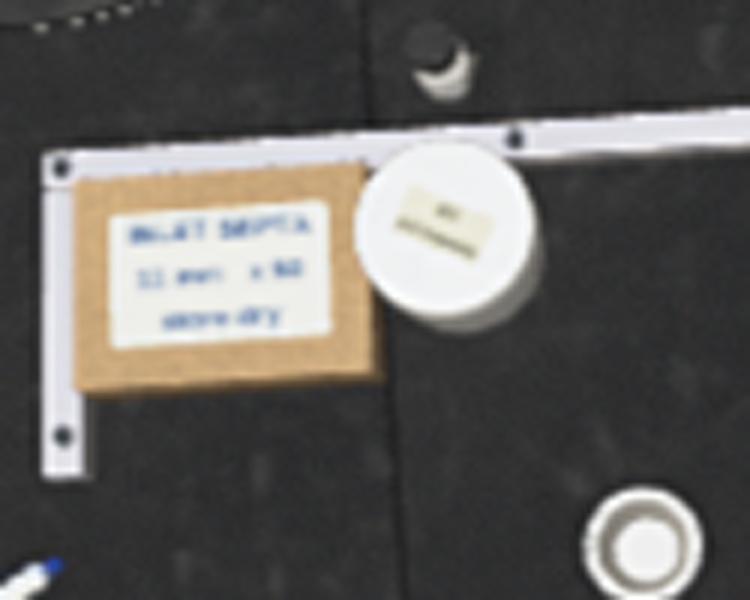

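The carton's top corners are at crop (76,180), (365,165), (378,378) and (78,392). The tin lid's centre is at (447,229) and the crucible is unmoved. I'll measure these against the fence.

```bash
python3 - <<'E'
from h import *
np.set_printoptions(precision=4,suppress=True)
P=viewer.camera_params('top')
f=lambda pts,z: ray('top',np.array(pts)/6+[120,155],z,P)
Fo=f([(42,152),(42,478)],.018); print('fence outer corner now',Fo)
toF=lambda p:(np.linalg.inv(np.c_[fw(1,0)-C0,fw(0,1)-C0])@(p-C0).T).T
C=f([(76,180),(365,165),(378,378),(78,392)],.03)
y=lambda d:np.degrees(np.arctan2(-d[0],d[1]))
print('outer in F (14,14 exp)',toF(Fo));print('carton',toF(C),toF(C.mean(0)[None]),y(C[0]-C[1])-FY,y(C[3]-C[2])-FY)
t=f([(447,229)],.053);print('tin',toF(t),'vs carton y',toF(t)[0,1]-toF(C.mean(0)[None])[0,1])
E
```

```text
fence outer corner now [[0.5876 0.1814]
 [0.4635 0.1864]]
outer in F (14,14 exp) [[ 0.015   0.015 ]
 [-0.1091  0.0152]]
carton [[ 0.0002 -0.0015]
 [-0.0011 -0.1095]
 [-0.0818 -0.1119]
 [-0.0798 -0.0018]] [[-0.0406 -0.0562]] -0.7002256128102742 -1.0698428692798152
tin [[-0.0325 -0.1424]] vs carton y -0.0861855425206379
```

```bash
python3 -c "
from station import job
print(job.hand_in())"
```

```text
the job is handed in; nothing more can be done
None
```

I pushed the carton into the fence corner and the tin up against the rail and the carton, and handed the job in at about 19 s. By the last top-camera measurement both are within tolerance, and the bystanders showed no movement in the pictures; hand-in returned no verdict.

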